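Stand the tall loupe in its stand

TASK

Two pewter loupes are standing on the shelf in the seal store. Put the taller one upright in the cup of the round pewter loupe stand, lowering it gently to the cup's floor rather than dropping it, and let go. Leave the shorter loupe where it is and do not bump the clamp that holds the cracked bulla.

Things in the scene. Friction and masses are not known exactly. Their poses are not given: they have to be found in the camera images.
- tall_loupe_center (a point): The taller loupe: an upright dark pewter tube 96 mm tall with a plain barrel 30 mm in diameter; a foot flange (lowest 10 mm) and a black eyepiece collar (top 8 mm) are 33 mm in diameter. It stands loose on the shelf, about 140 g. The point is at its centre, half-way up, 48 mm above its underside; z points up along the tube. The plain barrel may be gripped anywhere from 20 to 80 mm above the underside, from any side.
- short_loupe_center (a point): The shorter loupe, a bystander: the same 30 mm barrel and 33 mm flange and collar but only 56 mm tall, standing loose on the shelf. The point is at its centre, 28 mm above its underside; z points up. It may be on either side of the taller one, 110 mm or more away between axes.
- stand_floor (a point): The loupe stand: a round pewter cup, open at the top, fixed to the shelf. The point is the centre of the cup's flat inner floor, 6 mm above the shelf; z points up. The bore is 56 mm in diameter and 24 mm deep, the rim 66 mm in outer diameter and 30 mm above the shelf; round it lies a foot disc 96 mm in diameter, 5 mm thick.
- clamp: A bystander: black cast-iron screw clamp fixed to the shelf, holding a cracked brown clay bulla (disc 48 mm in diameter) between two upright jaws. The origin is the centre of its underside; base 75 mm (own x) by 126 mm (own y), 80 mm high over all; screw along own y, tommy bar at the -y end. It stands to either side of the stand.

How it is judged:
By the outcome, as a careful person would: the job done as asked, in the order asked, and still so for the second after the job is handed in, with the robot touching nothing.
It also fails if it takes over 32 s, if anything falls off the work surface, if the arm or the gripper's body presses on something with over 40 N, if the wrist force passes 120 N, or if a joint passes its speed limit or range.

ROBOT

A 6-joint arm with a two-finger parallel gripper is mounted at the origin on the work surface. World frame = base frame: x ahead of the robot, y to its left, z up, the work surface at z = 0. Lengths are in mm, angles in rad, forces in N, time in s.
With the tool pointing down it reaches from about 400 to 925 mm from the base axis. Payload 3.4 kg.
Tool frame: the origin (TCP) lies on the mounting face of the last link; the fingertips stand 173 mm ahead of it and the grasp point (between the pads) lies 155 mm ahead of it; x points along the fingers, y is the direction in which the jaws open and shut, and the axes are right-handed (so a half turn about x gives the same grasp; the last joint's range is limited). The gripper opens to 85 mm and grips with 20 to 120 N. Pads are 22 mm wide; open, the fingers measure 114 mm over their backs; the gripper's body (76 mm by 85 mm) begins 54 mm behind the grasp point. The pads swing forward as they close: fully open they stand 13 mm farther back than shut.
Start: joints at [1.048, 0.307, 1.506, -0, 1.328, -0.073], TCP at [249.507, 518.053, 404.705] pointing down, gripper open.
Joint ranges: [-3.12, 3.12], [-1.05, 2.28], [0.14, 2.33], [-1.42, 4.57], [0.1, 2.73], [-2.68, 2.68]. Speed limits (rad/s): [2.57, 2.57, 3.14, 3.14, 3.14, 3.14].

INTERFACE

Orientations are given as [roll, pitch, yaw] about the fixed x, y, z axes, in that order (R = Rz(yaw) Ry(pitch) Rx(roll)).
In Python, from bench import robot, vision gives the robot as it stands.
- The arm moves only by the tool jog_arm, never from a script. Its arguments are lists of equal length, an entry for each row: "linear": the shift along the tool's x, y, z in cm, a list of three; "turn": the turn, a rotation vector about the tool's x, y, z in rad, a list of three. In form: {"linear": [[x, y, z], ...], "turn": [[ax, ay, az], ...]}. A call has exactly 10 rows; each row is the pose to reach, as a shift and turn from the pose commanded when the call began, along the tool's axes at that moment; what a row does not reach only later rows make up. A row lasts 1/10 s, in which the tool goes at most 50 mm and 8.59 degrees, less where a joint would pass 70% of its speed; a pose out of reach is approached as far as the arm can. A call with a gripper value outside its range is refused whole. "fingers" is the closure, from -1 (fully open) to 1 (shut), set as the call begins (left out, the last holds). The fingers move at their own pace and stop on an object; "grip_force" is the grip in N (left out, the last holds). Time passes only in rows, so rows that repeat a pose let the fingers close, or fill a call up. It gives the time, the measured TCP pose, the force and the opening at its end, in the units of the state.
- robot.state(): the state, without advancing time (a new reading comes with each control period).
- vision.camera(name): name is "scene" or "side" or "wrist"; returns the picture (420x560x3 uint8, red, green, blue); there is no depth.
- vision.get_calibration(name): a dict with "mtx" (3x3 intrinsics, pixels), "D" ([k1, k2, p1, p2, k3] as OpenCV has them; the pictures are not rectified), "R" (3x3) and "t" (3): a world point X has camera coordinates R X + t; the wrist camera has in their place "mount" (4x4, takes a point from camera to tool coordinates, whose origin is the TCP and whose axes are the tool frame's). Camera axes: x right, y down, z forward; pixel columns grow to the right and rows downward; lengths in mm; the calibration is good to about 2 mm. A picture is of the moment at which its call begins: read the wrist's pose just before it. get_calibration takes no time and is no camera call.
- robot.hand_in(): hands the job in, once; it reports no verdict.
The state is a dict: "clock": time; "joint_pos": joint angles; "dq": joint speeds; "joint_torque": joint torques, N m; "tool_pos": TCP position; "ee_rot": TCP orientation; "force": force on the tool from outside, world axes, zero at the start; "wrist_torque": the same for the moment, N m; "grip_width": finger opening in mm.
Only numpy, scipy, OpenCV 4.12 (cv2) and the standard library are available. Lean on these libraries where they do the work, as an engineer would, in place of code of your own. Each camera call takes 0.05 s, during which the arm holds its last target.

## Working session

There is one attempt and no reset: what is moved stays moved. The work goes in short steps, Python scripts to look and compute and a tool call to move; the robot and the scene stay as the last step left them, time stands still between calls to the robot, and variables do not carry over. Pictures are saved under pics/ and viewed, and the job is handed in when it is done.

Besides the shell and the picture viewer there is one more tool, called after ">>>" as a command line: name --argument value ..., lists and objects as JSON in quotes. jog_arm: Moves the arm, as the interface text tells. Its arguments: {"type":"object","properties":{"linear":{"type":"array"},"turn":{"type":"array"},"fingers":{"type":"number"},"grip_force":{"type":"number"}},"required":["linear","turn"]}

```bash
mkdir -p pics; ls; python3 - <<'E'
from bench import robot, vision
import cv2
print(robot.state())
for n in ["scene","side","wrist"]:
    im=vision.camera(n); cv2.imwrite(f"pics/{n}0.png",im[:,:,::-1]); c=vision.get_calibration(n); print(n,c)
E
```

```text
pics
{'clock': 0.0, 'joint_pos': array([ 1.04848329e+00,  3.07585979e-01,  1.50767380e+00, -1.98891004e-05,
        1.32839508e+00, -7.34723553e-02]), 'dq': array([-0.00162967,  0.00014676, -0.001721  ,  0.00076547, -0.00088296,
        0.00032369]), 'joint_torque': array([-3.27630260e-04, -4.57558358e+01, -2.51918113e+01, -2.42720325e-04,
        1.34340054e-02, -3.28180128e-06]), 'tool_pos': array([249.3459167 , 517.74582371, 403.77308146]), 'ee_rot': array([-1.63491113,  1.56873403, -2.08374702]), 'force': array([ 1.07771513,  0.17535781, -0.51422255]), 'wrist_torque': array([0.00851246, 0.01311902, 0.02336396]), 'grip_width': 85.48401126166846}
scene {'mtx': array([[436.88468365,   0.        , 277.55147495],
       [  0.        , 436.88468365, 210.37820343],
       [  0.        ,   0.        ,   1.        ]]), 'D': array([0.03626642, 0.        , 0.        , 0.        , 0.        ]), 'R': array([[-0.72900286,  0.68450432,  0.00294469],
       [ 0.54992652,  0.58822713, -0.5929331 ],
       [-0.40759741, -0.43063057, -0.80524634]]), 't': array([ 394.33769879, -233.29330006, 1152.59
[... 360 characters left out ...]
[ 0.1306666 ,  0.69923831, -0.70284566]]), 't': array([-537.27876249,  106.10369115,  861.74028569])}
wrist {'mtx': array([[335.26230307,   0.        , 283.97298682],
       [  0.        , 335.26230307, 208.311482  ],
       [  0.        ,   0.        ,   1.        ]]), 'D': array([-0.07962571,  0.        ,  0.        ,  0.        ,  0.        ]), 'mount': array([[ 4.39338762e-05, -2.61200515e-01,  9.65284564e-01,
         2.94168368e+01],
       [ 9.99999766e-01,  6.70542403e-04,  1.35931061e-04,
        -5.04611963e-01],
       [-6.82769494e-04,  9.65284332e-01,  2.61200483e-01,
        -6.61238726e+01],
       [ 0.00000000e+00,  0.00000000e+00,  0.00000000e+00,
         1.00000000e+00]])}
```

View pics/scene0.png

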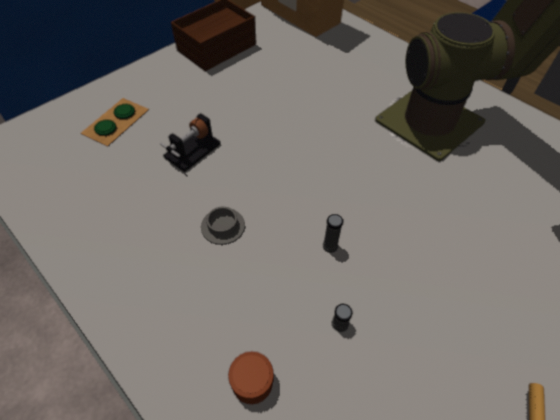

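View pics/side0.png

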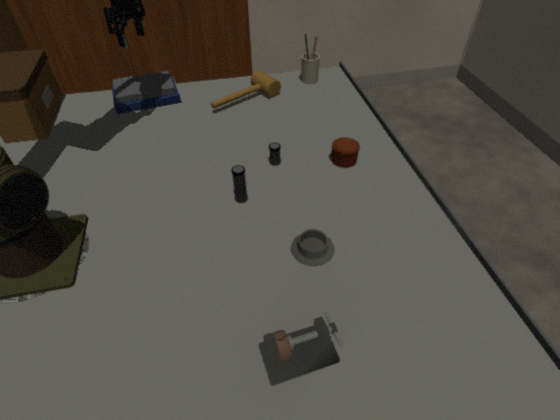

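View pics/wrist0.png

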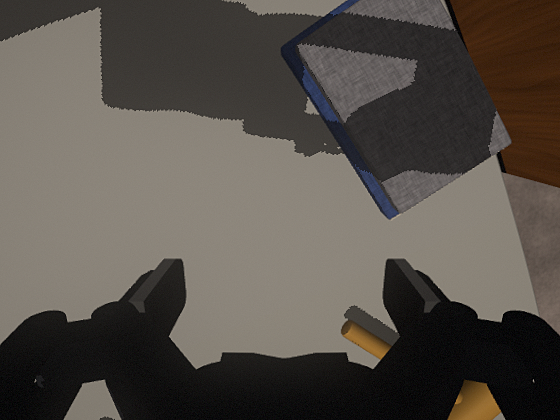

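The scene view shows the tall loupe at about (333,232), the short one at (343,317), the stand at (223,224) and the clamp at (192,142). The side view shows the tall loupe at (240,184), the short one at (275,153), the stand at (313,246) and the clamp at (300,348). Next I'll measure them with masks.

```bash
cat > h.py <<'E'
import numpy as np, cv2
from bench import vision
from scipy.spatial.transform import Rotation as Ro
def ray(n,uv):
    c=vision.get_calibration(n); K,D,R,t=c["mtx"],c["D"],np.array(c["R"]),np.array(c["t"])
    p=cv2.undistortPoints(np.array(uv,float).reshape(1,1,2),K,D)[0,0]
    d=R.T@np.array([p[0],p[1],1]); return -R.T@t, d/np.linalg.norm(d)
def onz(n,uv,z):
    o,d=ray(n,uv); return o+d*(z-o[2])/d[2]
def tri(r1,r2):
    (a,u),(b,v)=r1,r2
    s=np.linalg.lstsq(np.c_[u,-v],b-a,rcond=None)[0]
    p,q=a+u*s[0],b+v*s[1]; return (p+q)/2,np.linalg.norm(p-q)
E
python3 - <<'E'
import cv2,numpy as np
from h import *
rois={"scene":{"tall":(315,205,30,50),"short":(328,298,28,38),"stand":(195,200,56,48),"clamp":(155,105,75,70)},
"side":{"tall":(226,158,28,48),"short":(264,138,22,30),"stand":(285,225,56,45),"clamp":(250,305,105,80)}}
tiles=[]
for n in rois:
    im=cv2.imread(f"pics/{n}0.png"); g=cv2.cvtColor(im,6)
    for k,(x,y,w,h) in rois[n].items():
        r=im[y:y+h,x:x+w]; bg=np.median(g[y:y+h,x:x+w])
        tiles.append(cv2.resize(r,(200,int(200*h/w)) if 200*h/w<300 else (int(300*w/h),300),interpolation=0))
        print(n,k,bg,g[y:y+h,x:x+w].min(),g[y:y+h,x:x+w].max())
out=np.zeros((600,800,3),np.uint8)
for i,t in enumerate(tiles):
    a,b=(i//4)*300,(i%4)*200; out[a:a+min(300,t.shape[0]),b:b+min(200,t.shape[1])]=t[:300,:200]
cv2.imwrite("pics/crops.png",np.clip(out*1.6,0,255))
E
```

```text
scene tall 128.0 6 138
scene short 101.0 10 138
scene stand 110.0 27 138
scene clamp 136.0 5 138
side tall 99.0 0 105
side short 98.0 0 104
side stand 86.5 25 105
side clamp 97.0 21 105[ WARN:0@0.740] global loadsave.cpp:1063 imwrite_ Unsupported depth image for selected encoder is fallbacked to CV_8U.
```

View pics/crops.png

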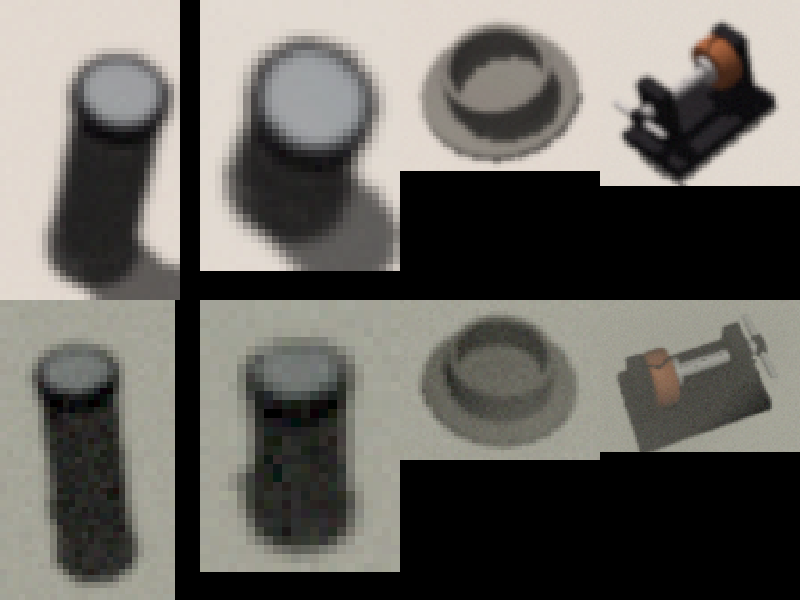

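The crops show the grey eyepiece disc on each loupe and the stand's foot disc clearly. In the scene picture the tall top is at about (334.5,220).

```bash
python3 - <<'E'
import cv2,numpy as np
from h import *
rois={"scene":{"tall":(315,205,30,50),"short":(328,298,28,38),"stand":(190,195,66,58),"clamp":(155,105,75,70)},
"side":{"tall":(226,158,28,48),"short":(264,138,22,30),"stand":(280,220,66,55),"clamp":(250,305,105,80)}}
res={}
for n in rois:
    im=cv2.imread(f"pics/{n}0.png"); g=cv2.cvtColor(im,6).astype(float); print(n)
    for k,z in (("tall",96),("short",56)):
        x,y,w,h=rois[n][k]; r=im[y:y+h,x:x+w].astype(int)
        gg=g[y:y+h,x:x+w]
        b=r[:,:,0]-r[:,:,2]   # bluish
        m=((b>-2 if n=="side" else b>3)&(gg>50)).astype(np.uint8)
        nc,l,s,c=cv2.connectedComponentsWithStats(m,connectivity=4); i=1+np.argmax(s[1:,4])
        uv=c[i]+[x,y]; res[n,k]=uv; print(k,uv,s[i],onz(n,uv,z))
    x,y,w,h=rois[n]["stand"]; gg=g[y:y+h,x:x+w]; bg=np.median(np.r_[gg[0],gg[-1]])
    m=(gg<bg-(14 if n=="scene" else 9)).astype(np.uint8); m=cv2.morphologyEx(m,cv2.MORPH_OPEN,np.ones((3,3)))
    cs=max(cv2.findContours(m,0,1)[0],key=cv2.contourArea)
    p=np.array([onz(n,q[0]+[x,y],5)[:2] for q in cs])
    # circle fit on plane of foot, drop back outliers (rim sticking out)
    keep=np.ones(len(p),bool)
    for _ in range(5):
        A=np.c_[2*p,np.ones(len(p))][keep]; s=np.linalg.lstsq(A,(p[keep]**2).sum(1),rcond=None)[0]
        R=np.sqrt(s[2]+s[0]**2+s[1]**2); e=np.linalg.norm(p-s[:2],axis=1)-R; keep=abs(e)<3
    print("stand",s[:2],"R",R,keep.mean(),len(p))
    x,y,w,h=rois[n]["clamp"]; gg=g[y:y+h,x:x+w]; 
    m=(gg<(60 if n=="scene" else 75)).astype(np.uint8); cs=max(cv2.findContours(m,0,2)[0],key=cv2.contourArea)
    hh=cv2.approxPolyDP(cv2.convexHull(cs),3,True)[:,0]
    print("clamp",[onz(n,q+[x,y],0)[:2].round().tolist() for q in hh])
for k in("tall","short"): print(k,tri(ray("scene",res["scene",k]),ray("side",res["side",k])))
E
```

```text
sceneTraceback (most recent call last):
  File "<stdin>", line 13, in <module>
    return _wrapfunc(a, 'argmax', axis=axis, out=out, **kwds)
    return bound(*args, **kwds)
ValueError: attempt to get argmax of an empty sequence
```

```bash
python3 - <<'E'
import cv2
a=cv2.imread("pics/scene0.png");b=cv2.imread("pics/side0.png")
print(a[220,328:342].tolist());print(a[212:226,334].tolist());print(b[170,230:247].tolist());print(a[215,318].tolist())
E
```

```text
[[53, 52, 52], [88, 87, 86], [100, 98, 97], [100, 99, 98], [101, 100, 99], [101, 100, 98], [100, 99, 98], [100, 98, 98], [100, 99, 98], [101, 99, 99], [101, 99, 98], [101, 99, 98], [94, 92, 92], [69, 68, 67]]
[[128, 133, 139], [113, 118, 123], [76, 77, 79], [80, 78, 78], [97, 95, 94], [100, 98, 98], [101, 99, 99], [101, 100, 99], [100, 99, 98], [100, 100, 98], [102, 101, 99], [99, 99, 97], [92, 91, 90], [67, 65, 65]]
[[83, 90, 90], [51, 55, 56], [37, 37, 39], [57, 56, 58], [73, 74, 72], [72, 75, 72], [72, 73, 70], [76, 76, 75], [71, 73, 70], [74, 77, 75], [70, 71, 68], [67, 69, 67], [58, 59, 56], [33, 36, 36], [31, 33, 33], [74, 80, 80], [95, 102, 102]]
[130, 136, 141]
```

```bash
cat > m.py <<'E'
import cv2,numpy as np
from h import *
rois={"scene":{"tall":(315,205,30,50),"short":(328,298,28,38),"stand":(190,195,66,58),"clamp":(155,105,75,70)},
"side":{"tall":(226,158,28,48),"short":(264,138,22,30),"stand":(280,220,66,55),"clamp":(250,305,105,80)}}
res={}
for n in rois:
    im=cv2.imread(f"pics/{n}0.png"); g=cv2.cvtColor(im,6).astype(float); print(n)
    for k,z in (("tall",96),("short",56)):
        x,y,w,h=rois[n][k]; r=im[y:y+h,x:x+w].astype(int)
        gg=g[y:y+h,x:x+w]
        b=r[:,:,0]-r[:,:,2]
        m=((b>-3)&(gg>(70 if n=="scene" else 50))).astype(np.uint8)
        nc,l,s,c=cv2.connectedComponentsWithStats(m,connectivity=4); i=1+np.argmax(s[1:,4])
        uv=c[i]+[x,y]; res[n,k]=uv; print(k,uv,s[i],onz(n,uv,z))
    x,y,w,h=rois[n]["stand"]; gg=g[y:y+h,x:x+w]; bg=np.median(np.r_[gg[0],gg[-1]])
    m=(gg<bg-(14 if n=="scene" else 9)).astype(np.uint8); m=cv2.morphologyEx(m,cv2.MORPH_OPEN,np.ones((3,3)))
    cs=max(cv2.findContours(m,0,1)[0],key=cv2.contourArea)
    p=np.array([onz(n,q[0]+[x,y],5)[:2] for q in cs])
    keep=np.ones(len(p),bool)
    for _ in range(5):
        A=np.c_[2*p,np.ones(len(p))][keep]; s=np.linalg.lstsq(A,(p[keep]**2).sum(1),rcond=None)[0]
        R=np.sqrt(s[2]+s[0]**2+s[1]**2); e=np.linalg.norm(p-s[:2],axis=1)-R; keep=abs(e)<3
    print("stand",s[:2],"R",R,keep.mean(),len(p))
    x,y,w,h=rois[n]["clamp"]; gg=g[y:y+h,x:x+w]; 
    m=(gg<(60 if n=="scene" else 75)).astype(np.uint8); cs=max(cv2.findContours(m,0,2)[0],key=cv2.contourArea)
    hh=cv2.approxPolyDP(cv2.convexHull(cs),3,True)[:,0]
    print("clamp",[onz(n,q+[x,y],0)[:2].round().tolist() for q in hh])
for k in("tall","short"): print(k,tri(ray("scene",res["scene",k]),ray("side",res["side",k])))
E
python3 m.py
```

```text
scene
tall [334.66336634 219.55445545] [ 14  10  12  10 101] [469.21191947  84.95250325  96.        ]
short [343.41780822 311.07534247] [  9   7  14  13 146] [581.32901299 213.78353798  56.        ]
stand [ 603.79874455 -106.82609503] R 48.607244382777715 0.8813559322033898 118
clamp [[417.0, -430.0], [416.0, -397.0], [454.0, -307.0], [573.0, -295.0], [577.0, -370.0], [527.0, -419.0]]
side
tall [237.44827586 168.5862069 ] [ 6  7 12  8 58] [469.30318338  84.15953579  96.        ]
short [274.02380952 145.16666667] [ 5  5 10  6 42] [581.04990162 212.0198135   56.        ]
stand [ 602.16967994 -113.65034656] R 48.76945635094201 0.8053097345132744 113
clamp [[578.0, -277.0], [583.0, -365.0], [459.0, -379.0], [450.0, -311.0], [461.0, -292.0]]
tall (array([469.18094052,  84.76818326,  95.62863166]), np.float64(0.3544714498224483))
short (array([581.12561633, 213.52079116,  55.02146708]), np.float64(0.4044639742754811))
```

```bash
cat >> h.py <<'E'
from bench import robot
def toolR():
    return Ro.from_euler("xyz",robot.state()["ee_rot"]).as_matrix()
def local(target):
    s=robot.state(); return toolR().T@(np.array(target)-s["tool_pos"])/10
def wpose():
    s=robot.state(); M=vision.get_calibration("wrist")["mount"]; Rt=Ro.from_euler("xyz",s["ee_rot"]).as_matrix()
    return Rt@M[:3,:3], Rt@M[:3,3]+s["tool_pos"]
def wz(P,uv,z):
    c=vision.get_calibration("wrist"); R,o=P
    p=cv2.undistortPoints(np.array(uv,float).reshape(1,1,2),c["mtx"],c["D"])[0,0]; d=R@np.array([p[0],p[1],1])
    return o+d*(z-o[2])/d[2]
E
python3 - <<'E'
from h import *
print(toolR().round(4)); print(local([469.2,84.7,330]))
E
```

```text
[[-8.000e-04  4.339e-01  9.010e-01]
 [-1.400e-03  9.010e-01 -4.339e-01]
 [-1.000e+00 -1.600e-03 -1.000e-04]]
[  7.4413749  -29.47253626  38.59770939]
```

>>> jog_arm --linear '[[0,-0.6,0.8],[0,-2,2.7],[0.5,-4.4,5.8],[1,-7.4,9.6],[2,-10.3,13.5],[3,-13.2,17.3],[4,-16.2,21.2],[5,-19,25],[6,-21.6,28.4],[6.5,-24,31.4]]' --turn '[[0,0,0],[0,0,0],[0,0,0],[0,0,0],[0,0,0],[0,0,0],[0,0,0],[0,0,0],[0,0,0],[0,0,0]]' --fingers -1

```text
clock: 1.15
tool_pos: [428.4, 163.0, 339.1]
ee_rot: [-1.943, 1.57, -2.392]
force: [-0.3, -0.3, -0.2]
grip_width: 85.4
```

>>> jog_arm --linear '[[0,-1.8,2.3],[0,-3.2,4.2],[0.2,-4.2,5.6],[0.4,-5,6.5],[0.5,-5.4,7.1],[0.5,-5.5,7.2],[0.5,-5.5,7.2],[0.5,-5.5,7.2],[0.5,-5.5,7.2],[0.5,-5.5,7.2]]' --turn '[[0,0,0],[0,0,0],[0,0,0],[0,0,0],[0,0,0],[0,0,0],[0,0,0],[0,0,0],[0,0,0],[0,0,0]]'

```text
clock: 2.15
tool_pos: [469.1, 85.3, 334.8]
ee_rot: [1.811, 1.571, 1.363]
force: [-0.1, 0.1, 0.5]
grip_width: 85.2
```

```bash
python3 - <<'E'
from h import *
s=robot.state();print(s["clock"],s["tool_pos"],s["ee_rot"],s["joint_pos"])
P=wpose(); im=vision.camera("wrist"); cv2.imwrite("pics/w1.png",im[:,:,::-1]); np.savez("w1",R=P[0],o=P[1])
print(local([469.2,84.7,210]))
M=vision.get_calibration("wrist")
def proj(X):
    q=P[0].T@(np.array(X)-P[1]); return cv2.projectPoints(q.reshape(1,3),np.zeros(3),np.zeros(3),M["mtx"],M["D"])[0].ravel()
print("pred tall top",proj([469.2,84.7,96]),"stand",proj([603,-109,30]))
E
```

```text
2.15 [469.05952487  85.28377113 334.76754697] [1.81069028 1.57072568 1.36285422] [ 9.11937667e-02  2.40820302e-01  1.80447143e+00  7.58936928e-05
  1.09628011e+00 -1.03180117e+00]
[12.47816373 -0.04424309  0.02915502]
pred tall top [283.94893983 222.84732414] stand [171.65832478 390.58842543]
```

View pics/w1.png

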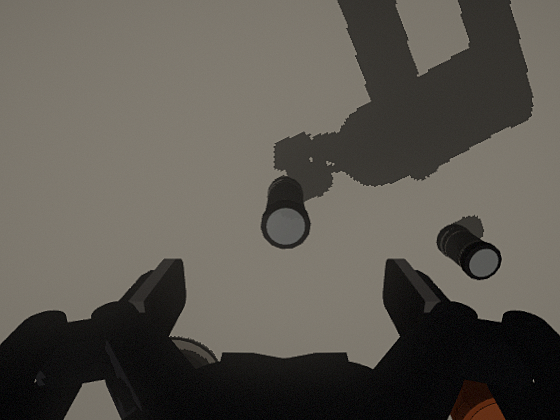

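The wrist view puts the tall loupe's top at about (286,226), against a predicted (284,223), so they agree within 2–3 mm. The short loupe is at (484,262) and clear of the path.

```bash
python3 - <<'E'
from h import *
d=np.load("w1.npz");P=(d["R"],d["o"])
im=cv2.imread("pics/w1.png");g=cv2.cvtColor(im,6)
m=((g[195:255,255:320]>60)&(im[195:255,255:320,0].astype(int)-im[195:255,255:320,2]>=0)).astype(np.uint8)
n,l,s,c=cv2.connectedComponentsWithStats(m);i=1+np.argmax(s[1:,4]);uv=c[i]+[255,195];print(uv,s[i])
X=wz(P,uv,96);print(X); print(local([X[0],X[1],210]))
E
```

```text
[303.5 229.5] [48 34  2  2  2]
[478.91233841  94.32158901  96.        ]
[12.47831033  1.24366623  0.48777738]
```

```bash
python3 - <<'E'
from h import *
d=np.load("w1.npz");P=(d["R"],d["o"])
im=cv2.imread("pics/w1.png");g=cv2.cvtColor(im,6)
print(im[226,258:314:3].tolist(), g[200:252:3,286].tolist())
# dark collar ring + barrel: disc inside
r=im[195:255,255:320].astype(int)
m=((r[:,:,2]-r[:,:,0]<5)&(g[195:255,255:320]>75)).astype(np.uint8)
n,l,s,c=cv2.connectedComponentsWithStats(m,connectivity=4);i=1+np.argmax(s[1:,4]);uv=c[i]+[255,195];print(uv,s[i])
X=wz(P,uv,96);print(X); print(local([X[0],X[1],210]))
E
```

```text
[[116, 125, 130], [33, 35, 37], [34, 39, 40], [103, 106, 106], [96, 98, 99], [93, 97, 97], [95, 97, 99], [93, 97, 96], [92, 96, 95], [94, 97, 97], [92, 95, 96], [92, 97, 96], [93, 94, 97], [92, 94, 94], [91, 94, 94], [96, 99, 99], [30, 35, 33], [25, 26, 29], [115, 126, 130]] [28, 31, 27, 94, 90, 90, 93, 95, 98, 97, 96, 93, 95, 96, 98, 31, 66, 125]
[285.58291457 226.18291457] [ 11  13  39  36 995]
[471.73440504  84.67428027  96.        ]
[12.47818384  0.06321876  0.25869946]
```

>>> jog_arm --linear '[[0.8,0.05,0.15],[2.4,0.05,0.15],[4.2,0.05,0.15],[6,0.05,0.15],[7.8,0.05,0.15],[9.5,0.05,0.15],[10.9,0.05,0.15],[11.9,0.05,0.15],[12.4,0.05,0.15],[12.4,0.05,0.15]]' --turn '[[0,0,0],[0,0,0],[0,0,0],[0,0,0],[0,0,0],[0,0,0],[0,0,0],[0,0,0],[0,0,0],[0,0,0]]'

```text
clock: 3.2
tool_pos: [470.7, 84.6, 210.0]
ee_rot: [-2.596, 1.569, -3.045]
force: [0.5, -0.8, 0.1]
grip_width: 85.4
```

>>> jog_arm --linear '[[0,0,0],[0,0,0],[0,0,0],[0,0,0],[0,0,0],[0,0,0],[0,0,0],[0,0,0],[0,0,0],[0,0,0]]' --turn '[[0,0,0],[0,0,0],[0,0,0],[0,0,0],[0,0,0],[0,0,0],[0,0,0],[0,0,0],[0,0,0],[0,0,0]]' --fingers 1 --grip_force 40

```text
clock: 4.2
tool_pos: [471.1, 84.6, 211.3]
ee_rot: [0.507, 1.57, 0.059]
force: [-0.3, 0.2, 5.6]
grip_width: 29.3
```

```bash
python3 - <<'E'
from h import *
s=robot.state();print(s)
im=vision.camera("scene"); cv2.imwrite("pics/s2.png",im[100:310,200:480,::-1].repeat(2,0).repeat(2,1))
print(local([603,-109,s["tool_pos"][2]+90]))
E
```

```text
{'clock': 4.2, 'joint_pos': array([ 8.94352869e-02,  4.18468423e-01,  1.94723254e+00, -4.64076449e-05,
        7.74837142e-01, -1.03260325e+00]), 'dq': array([ 0.00062013,  0.00122717,  0.0012125 ,  0.00052188, -0.00037276,
        0.00107739]), 'joint_torque': array([-6.87632826e-02, -3.92111421e+01, -1.35257846e+01,  2.00032163e-02,
       -2.80842371e-01, -3.81114791e-03]), 'tool_pos': array([471.06773917,  84.60565572, 211.26888185]), 'ee_rot': array([0.50738224, 1.56974128, 0.0586576 ]), 'force': array([-0.33669722,  0.22088544,  5.58833483]), 'wrist_torque': array([-0.04138598,  0.15292268,  0.00801653]), 'grip_width': 29.269484143967105}
[ -8.98760203 -11.71538134  20.29471567]
```

View pics/s2.png

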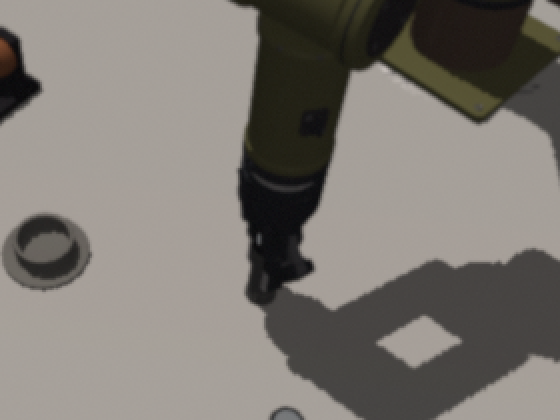

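The loupe is gripped with the fingers at 29.3 mm. The two views put the stand about 7 mm apart, so I'll refine it using the rim and bore edges before carrying the loupe over.

```bash
cat > st.py <<'E'
from h import *
from scipy.optimize import least_squares
for n,(x,y,w,h),th in (("scene",(190,195,66,58),0),("side",(280,220,66,55),0)):
    im=cv2.imread(f"pics/{n}0.png"); g=cv2.GaussianBlur(cv2.cvtColor(im,6),(0,0),0.8).astype(np.float32)
    C=ray(n,(280,210))[0]; c=vision.get_calibration(n); rv=cv2.Rodrigues(np.array(c["R"]))[0]
    def proj(X): return cv2.projectPoints(np.array(X,float).reshape(-1,3),rv,np.array(c["t"]),c["mtx"],c["D"])[0].reshape(-1,2)
    c0=np.array([603.,-110.])
    for it in range(4):
        out=[]
        v=C[:2]-c0; a0=np.arctan2(v[1],v[0])
        ang=a0+np.linspace(-1.9,1.9,60); rad=np.arange(40,60,.25)
        for a in ang:
            u=np.array([np.cos(a),np.sin(a)])
            px=proj(np.c_[c0+rad[:,None]*u,np.full(len(rad),5.)]).astype(np.float32)
            val=cv2.remap(g,px[:,0].reshape(1,-1),px[:,1].reshape(1,-1),1)[0]
            k=np.argmax(np.gradient(cv2.GaussianBlur(val.reshape(1,-1),(0,0),3)[0])); out.append(c0+rad[k]*u)
        p=np.array(out)
        f=least_squares(lambda q:np.linalg.norm(p-q[:2],axis=1)-q[2],[*c0,48],loss="soft_l1"); c0=f.x[:2]
    print(n,f.x,"rms",np.std(np.linalg.norm(p-c0,axis=1)))
E
python3 st.py
```

```text
scene [ 604.3145312  -106.09549406   48.18813846] rms 0.4323319457264842
side [ 601.79209448 -114.56878921   47.81036863] rms 0.4635149629045123
```

```bash
python3 - <<'E'
from h import *
print(ray("scene",(280,210))[0],ray("side",(280,210))[0])
def d(n,X):
    o=ray(n,(280,210))[0]; v=np.array(X)-o; return o,v/np.linalg.norm(v)
print(tri(d("scene",[604.3,-106.1,5]),d("side",[601.8,-114.6,5])))
E
```

```text
[885.56192827 363.64591966 788.63380014] [ 429.85652418 -636.28040849  672.973545  ]
(array([ 602.77049125, -109.78935902,   -0.80421142]), np.float64(1.1784453146193723))
```

>>> jog_arm --linear '[[-0.5,0,0],[-1.5,0,0],[-3,0,0],[-4.7,-0.3,0.6],[-6.4,-1,2],[-8,-2.2,4.5],[-9.2,-3.8,7.8],[-10,-5.5,11.3],[-10,-7.2,14.8],[-10,-8.8,18.2]]' --turn '[[0,0,0],[0,0,0],[0,0,0],[0,0,0],[0,0,0],[0,0,0],[0,0,0],[0,0,0],[0,0,0],[0,0,0]]'

```text
clock: 5.25
tool_pos: [597.3, -75.0, 311.8]
ee_rot: [0.284, 1.57, -0.165]
force: [0.6, -0.4, -0.4]
grip_width: 29.1
```

>>> jog_arm --linear '[[0,-1.2,2.6],[0,-2,4.5],[0,-2.5,5.6],[0,-2.8,6],[0,-2.9,6.1],[0,-2.9,6.1],[0,-2.9,6.1],[0,-2.9,6.1],[0,-2.9,6.1],[0,-2.9,6.1]]' --turn '[[0,0,0],[0,0,0],[0,0,0],[0,0,0],[0,0,0],[0,0,0],[0,0,0],[0,0,0],[0,0,0],[0,0,0]]'

```text
clock: 6.25
tool_pos: [638.9, -125.9, 310.8]
ee_rot: [1.158, 1.571, 0.709]
force: [-0.1, 0.7, -0.2]
grip_width: 29.1
```

```bash
python3 - <<'E'
from h import *
s=robot.state();print(s["clock"],s["tool_pos"],s["force"],s["grip_width"],toolR().round(4).tolist())
P=wpose(); im=vision.camera("wrist"); cv2.imwrite("pics/w3.png",im[:,:,::-1]); np.savez("w3",R=P[0],o=P[1])
im=vision.camera("scene"); cv2.imwrite("pics/s3.png",im[:,:,::-1])
im=vision.camera("side"); cv2.imwrite("pics/d3.png",im[:,:,::-1])
E
```

```text
6.25 [ 638.89368646 -125.90527827  310.84144406] [-0.13223289  0.65717498 -0.17304385] 29.07052452106111 [[0.0, 0.4335, 0.9012], [0.0, 0.9012, -0.4335], [-1.0, 0.0, 0.0]]
```

View pics/w3.png

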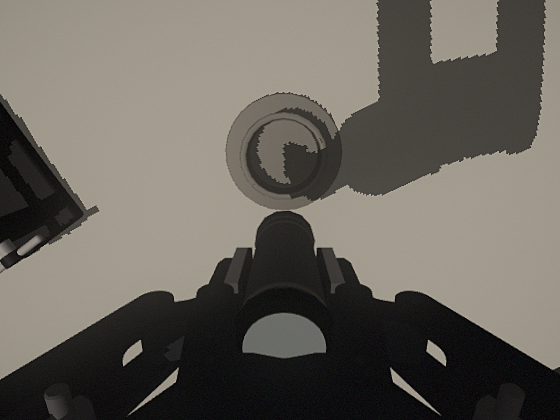

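View pics/d3.png

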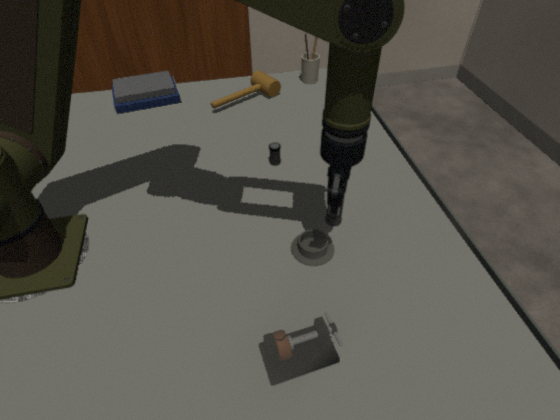

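The wrist view shows the whole stand. Its foot runs from column 226 to 342 and row 93 to 209, so the centre is near (284,151). The loupe is gripped upright at (285,220). The clamp is far left, beyond column 95.

```bash
python3 - <<'E'
from h import *
from scipy.optimize import least_squares
d=np.load("w3.npz");P=(d["R"],d["o"])
c=vision.get_calibration("wrist")
g=cv2.GaussianBlur(cv2.cvtColor(cv2.imread("pics/w3.png"),6),(0,0),1).astype(np.float32)
def proj(X):
    q=(np.array(X)-P[1])@P[0]; return cv2.projectPoints(q.reshape(-1,1,3),np.zeros(3),np.zeros(3),c["mtx"],c["D"])[0].reshape(-1,2)
c0=wz(P,(284,151),5)[:2]; print("guess",c0)
for it in range(4):
    p=[];rad=np.arange(42,54,.2)
    for a in np.linspace(0,2*np.pi,120,endpoint=False):
        u=np.array([np.cos(a),np.sin(a)]); px=proj(np.c_[c0+rad[:,None]*u,np.full(len(rad),5.)]).astype(np.float32)
        if px[:,0].max()>325 and px[:,1].max()>115: continue   # arm shadow
        val=cv2.remap(g,px[:,0].reshape(1,-1),px[:,1].reshape(1,-1),1)[0]; gr=np.gradient(val); k=np.argmax(gr)
        if gr[k]>1: p.append(c0+rad[k]*u)
    p=np.array(p); f=least_squares(lambda q:np.linalg.norm(p-q[:2],axis=1)-q[2],[*c0,48],loss="soft_l1"); c0=f.x[:2]
print(f.x,len(p),np.std(np.linalg.norm(p-c0,axis=1)))
# loupe foot lower rim, predicted radius 16.5 at z~100
print("loupe foot pred px",proj([[638.9,-125.9,100]]))
print(local([c0[0],c0[1],310.8]),local([603,-110,310.8]))
E
```

```text
guess [ 602.73747341 -109.02515121]
[ 604.14034841 -109.98872099   48.08556653] 86 0.42139161870812925
loupe foot pred px [[284.78172048 236.94260914]]
[-0.00521672 -0.05319027 -3.84409722] [-0.00522272 -0.10367829 -3.94635267]
```

>>> jog_arm --linear '[[0,0,-0.5],[0,0,-1.6],[0,-0.05,-2.8],[0,-0.07,-3.6],[0,-0.07,-3.9],[0.3,-0.07,-3.9],[1.2,-0.07,-3.9],[2.5,-0.07,-3.9],[3.6,-0.07,-3.9],[4,-0.07,-3.9]]' --turn '[[0,0,0],[0,0,0],[0,0,0],[0,0,0],[0,0,0],[0,0,0],[0,0,0],[0,0,0],[0,0,0],[0,0,0]]'

```text
clock: 7.4
tool_pos: [603.0, -109.9, 268.2]
ee_rot: [-2.939, 1.567, 2.895]
force: [-0.2, 0.5, -0.9]
grip_width: 29.5
```

```bash
python3 - <<'E'
from h import *
s=robot.state();print(s["clock"],s["tool_pos"],s["force"],s["grip_width"])
a=vision.camera("wrist"); b=vision.camera("scene"); c=vision.camera("side")
t=np.zeros((600,800,3),np.uint8)
t[:420,:560]=a
t[:200,560:]=cv2.resize(b[170:250,175:271],(240,200)); t[200:400,560:]=cv2.resize(c[190:270,265:361],(240,200))
cv2.imwrite("pics/c4.png",t[:,:,::-1])
E
```

```text
7.4 [ 602.96242341 -109.90826939  268.19686985] [-0.23069128  0.45689146 -0.93193892] 29.494822160343517
```

View pics/c4.png

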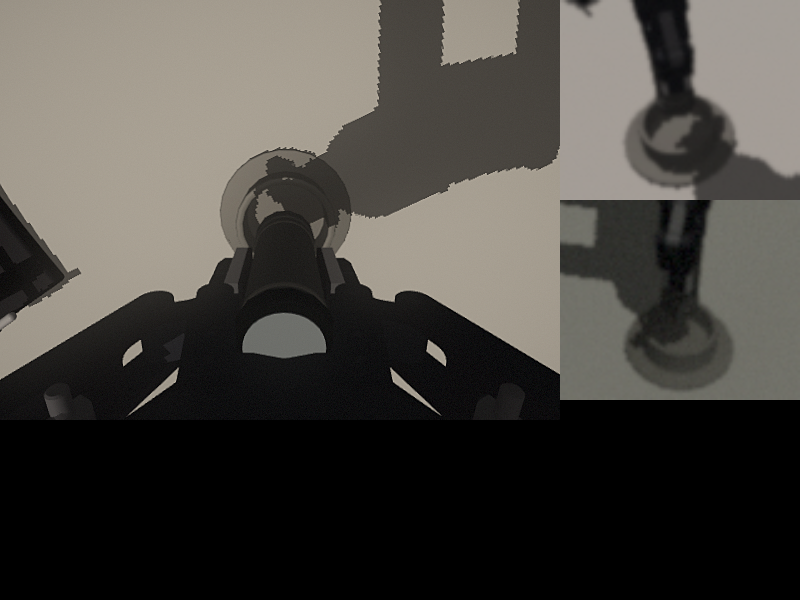

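The loupe is centred over the cup in all three views: wrist (285,225), with the cup around it in the scene and side insets. I'll lower it into the bore now.

>>> jog_arm --linear '[[0.3,0,0],[0.8,0,0],[1.4,0,0],[2,0,0],[2.6,0,0],[3.2,0,0],[3.8,0,0],[4.2,0,0],[4.5,0,0],[4.6,0,0]]' --turn '[[0,0,0],[0,0,0],[0,0,0],[0,0,0],[0,0,0],[0,0,0],[0,0,0],[0,0,0],[0,0,0],[0,0,0]]'

```text
clock: 8.55
tool_pos: [603.5, -110.0, 224.3]
ee_rot: [-2.926, 1.57, 2.908]
force: [-0.4, 0.2, -0.6]
grip_width: 29.1
```

```bash
python3 - <<'E'
from h import *
s=robot.state();print(s["clock"],s["tool_pos"],s["force"],s["wrist_torque"])
a=vision.camera("wrist");cv2.imwrite("pics/c5.png",a[:,:,::-1])
E
```

```text
8.55 [ 603.50354961 -109.95028025  224.28726283] [-0.3870062   0.15680084 -0.55888327] [-0.03684354  0.01483662 -0.03227164]
```

View pics/c5.png

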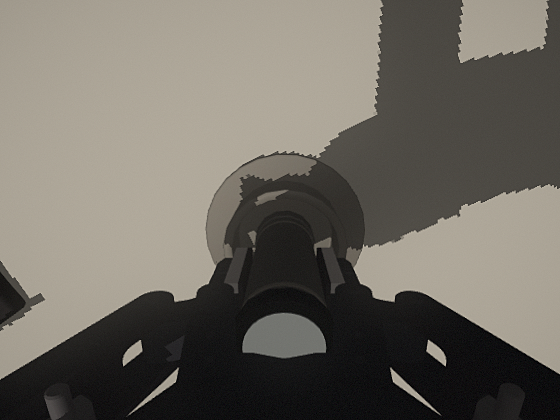

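The loupe is inside the bore with clearance on both sides, and there's no contact force. I'll go down slowly from here.

>>> jog_arm --linear '[[0.1,0,0],[0.2,0,0],[0.25,0,0],[0.3,0,0],[0.35,0,0],[0.4,0,0],[0.45,0,0],[0.5,0,0],[0.5,0,0],[0.5,0,0]]' --turn '[[0,0,0],[0,0,0],[0,0,0],[0,0,0],[0,0,0],[0,0,0],[0,0,0],[0,0,0],[0,0,0],[0,0,0]]'

```text
clock: 9.6
tool_pos: [603.6, -110.0, 219.7]
ee_rot: [-1.336, 1.571, -1.785]
force: [0.2, -0.1, -0.5]
grip_width: 29.1
```

>>> jog_arm --linear '[[0.02,0,0],[0.04,0,0],[0.06,0,0],[0.08,0,0],[0.1,0,0],[0.12,0,0],[0.14,0,0],[0.15,0,0],[0.15,0,0],[0.15,0,0]]' --turn '[[0,0,0],[0,0,0],[0,0,0],[0,0,0],[0,0,0],[0,0,0],[0,0,0],[0,0,0],[0,0,0],[0,0,0]]'

```text
clock: 10.6
tool_pos: [603.6, -110.0, 218.2]
ee_rot: [-0.701, 1.571, -1.15]
force: [-1.5, 0.4, -0.9]
grip_width: 29.1
```

Estimated contact is at TCP z of about 217.3.

>>> jog_arm --linear '[[0.02,0,0],[0.04,0,0],[0.06,0,0],[0.08,0,0],[0.1,0,0],[0.1,0,0],[0.1,0,0],[0.1,0,0],[0.1,0,0],[0.1,0,0]]' --turn '[[0,0,0],[0,0,0],[0,0,0],[0,0,0],[0,0,0],[0,0,0],[0,0,0],[0,0,0],[0,0,0],[0,0,0]]'

```text
clock: 11.6
tool_pos: [603.6, -110.0, 217.3]
ee_rot: [0.372, 1.571, -0.077]
force: [-0.2, 0.5, 1.8]
grip_width: 29.1
```

>>> jog_arm --linear '[[0.01,0,0],[0.02,0,0],[0.03,0,0],[0.04,0,0],[0.04,0,0],[0.04,0,0],[0.04,0,0],[0.04,0,0],[0.04,0,0],[0.04,0,0]]' --turn '[[0,0,0],[0,0,0],[0,0,0],[0,0,0],[0,0,0],[0,0,0],[0,0,0],[0,0,0],[0,0,0],[0,0,0]]'

```text
clock: 12.6
tool_pos: [603.6, -110.0, 217.3]
ee_rot: [0.101, 1.57, -0.348]
force: [-0.8, -0.2, 5.6]
grip_width: 28.6
```

```bash
python3 - <<'E'
from h import *
s=robot.state();print(s["clock"],s["tool_pos"],s["force"],s["wrist_torque"])
a=vision.camera("wrist");s=robot.state();print(s["force"])
E
```

```text
12.6 [ 603.56990356 -109.95772133  217.30783158] [-0.83566011 -0.19198351  5.55047519] [ 0.01103266  0.29160924 -0.03980672]
[-1.01547643  0.64202524  5.67106407]
```

The loupe is on the cup's floor: z has stalled at 217.3 and the force is +5.6 N. I'll release it.

>>> jog_arm --linear '[[0,0,0],[0,0,0],[0,0,0],[0,0,0],[0,0,0],[0,0,0],[0,0,0],[0,0,0],[0,0,0],[0,0,0]]' --turn '[[0,0,0],[0,0,0],[0,0,0],[0,0,0],[0,0,0],[0,0,0],[0,0,0],[0,0,0],[0,0,0],[0,0,0]]' --fingers -1

```text
clock: 13.65
tool_pos: [603.6, -110.0, 216.8]
ee_rot: [-2.66, 1.571, -3.109]
force: [-0.5, -0.4, 0.6]
grip_width: 85.5
```

>>> jog_arm --linear '[[-0.3,0,0],[-1,0,0],[-2,0,0],[-3.5,0,0],[-5.5,0,0],[-8,0,0],[-10.5,0,0],[-13,0,0],[-14.5,0,0],[-15,0,0]]' --turn '[[0,0,0],[0,0,0],[0,0,0],[0,0,0],[0,0,0],[0,0,0],[0,0,0],[0,0,0],[0,0,0],[0,0,0]]'

```text
clock: 14.65
tool_pos: [604.1, -110.1, 370.2]
ee_rot: [0.2, 1.565, -0.249]
force: [0.3, -0.1, -0.0]
grip_width: 85.7
```

```bash
python3 - <<'E'
from h import *
s=robot.state();print(s["clock"],s["tool_pos"],s["force"],s["grip_width"])
a=vision.camera("wrist"); b=vision.camera("scene"); c=vision.camera("side")
t=np.zeros((600,800,3),np.uint8)
t[:420,:560]=a
t[:300,560:]=cv2.resize(b[130:250,175:271],(240,300)); t[300:600,560:]=cv2.resize(c[150:270,265:361],(240,300))
t[420:600,0:240]=cv2.resize(b,(240,180));t[420:600,250:490]=cv2.resize(c,(240,180))
cv2.imwrite("pics/c6.png",t[:,:,::-1]); cv2.imwrite("pics/sc6.png",b[:,:,::-1])
i0=cv2.imread("pics/scene0.png").astype(int); d=abs(i0-b[:,:,::-1])
print("short diff",d[298:336,328:371].max(),"clamp diff",d[105:175,155:215].max())
E
```

```text
14.65 [ 604.08149443 -110.08180735  370.17451171] [ 0.30794915 -0.08722578 -0.01023049] 85.6517539998851
short diff 21 clamp diff 133
```

View pics/c6.png

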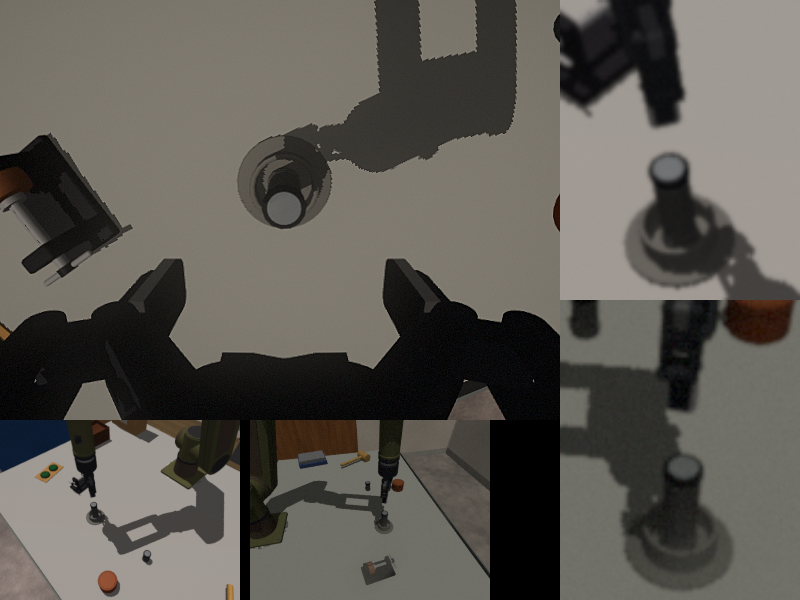

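The wrist picture shows the loupe upright in the cup with its top at (285,208), and both insets agree. The fingers are open and well clear. The scene view's clamp difference comes from the arm being in front of it, and the clamp looks undisturbed in the side view. I'll hand in now.

```bash
python3 - <<'E'
from bench import robot
print(robot.hand_in())
E
```

```text
the job is handed in; nothing more can be done
None
```

The taller loupe is standing upright in the cup of the round stand, and I handed the job in at about 14.8 s of the 32 s allowed. I gripped it by the barrel and carried it over. Then I lowered it slowly until it met the cup's floor: the TCP stopped at z = 217.3 mm with 5.6 N of contact force. I opened the fingers and raised the arm about 150 mm clear.

**Last checks:**
- **Placement:** all three cameras show the loupe upright in the cup, with the gripper open at 85.7 mm and the force near zero.
- **Shorter loupe:** it looks the same as at the start, with a largest pixel difference of 21 in its part of the scene picture.
- **Clamp:** it looks undisturbed in the side and wrist views, and the arm's path stayed well away from it. In the scene picture the before-and-after comparison failed (difference of 133) because the arm was in front of the clamp.

**Disagreement:** the two fixed cameras put the stand about 8 mm apart in y (-106 and -115 mm). The wrist camera gave (604, -110), and I used that. The clearance all round was 11.5 mm, and lowering met no side contact.

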